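# Front up a row of wrapped bars with the tray's indexing pusher

### The arm

A 7-joint arm with a two-finger parallel gripper is mounted at the origin on a cart in front of the work surface, level with it; the furniture and walls round the work are solid. World frame = base frame: x ahead of the robot, y to its left, z up, the work surface at z = 0. Lengths are in mm, angles in rad, forces in N, time in s.
With the tool pointing down it reaches from about 400 to 875 mm from the base axis. Payload 6.5 kg.
Tool frame: the origin (TCP) lies at the very end of the fingers, on their centre line; the grasp point (between the pads) lies r.grip_point_offset behind it (r.grip_point_offset is the distance from the TCP to the grasp point, in mm); z points along the fingers, y is the direction in which the jaws open and shut (so a half turn about z gives the same grasp; the last joint's range is limited). The gripper opens to 88 mm and grips with 3 to 60 N. Pads are 18 mm wide; open, the fingers measure 123 mm over their backs; the gripper's body (75 mm by 187 mm) begins 45 mm behind the grasp point.
Start: joints at [1.235, 0.536, -0.004, 1.538, 0.003, 1.067, -0.071], TCP at [173.246, -626.479, 238.716] pointing down, gripper open.
Joint ranges: [-2.7, 2.7], [-0.37, 2.16], [-1.27, 1.26], [0.24, 2.4], [-1.31, 4.45], [0.19, 1.91], [-2.76, 2.76]. Speed limits (rad/s): [2.39, 2.39, 3.14, 3.14, 3.14, 3.14, 3.14].

### API

Orientations are given as a unit quaternion [w, x, y, z].
In Python, from rig import r gives the robot as it stands.
- The arm moves only by the tool send_rows, never from a script. Its argument "motion" is a list that holds one entry, the list of rows, each a list of 7 numbers: the closure, from 0 (fully open) to 1 (shut), then the shift along the world's x, y, z in mm, then the turn, a rotation vector about the world's x, y, z in degrees. In form: [[[gripper, dx, dy, dz, wx, wy, wz], ...]]. A call has 1 to 20 rows; each row shifts and turns the commanded pose from where the row before left it; what a row does not reach is not made up. A row lasts 1/12 s, in which the tool goes at most 41.7 mm and 7.16 degrees, less where a joint would pass 70% of its speed; a pose out of reach is approached as far as the arm can. A call is refused whole if a number of a shift passes 41.7 or a number of a turn 7.16, either way. A call with a gripper value outside its range is refused whole. The fingers move at their own pace and stop on an object; "force" is the grip in N (left out, the last holds). Time passes only in rows, so rows that do not move let the fingers close. It gives the time, the measured TCP pose, the force and the opening at its end, in the units of the state.
- r.get_obs(): the state, without advancing time (a new reading comes with each control period).
- r.get_image(name): name is "scene" or "side" or "wrist"; returns (picture, depth): 420x560x3 uint8, red, green, blue; 420x560 float32, mm along the optical axis (not along the pixel's ray), 0 where there is no reading.
- r.get_calibration(name): a dict with "camera_matrix" (3x3 intrinsics, pixels), "world_to_cam" (4x4, takes a point from world to camera coordinates). Camera axes: x right, y down, z forward; pixel columns grow to the right and rows downward; lengths in mm; the calibration is good to about 2 mm. A picture is of the moment at which its call begins: read the wrist's pose just before it. get_calibration takes no time and is no camera call; for the wrist camera it gives the pose at the moment of the call.
- r.hand_in(): hands the job in, once; it reports no verdict.
Trained networks look in the newest picture that a camera, given by its name, has taken for a name from the list of things; names that differ only in an ending like _2 or _b are one class to them, and where a whole thing is asked for, a point or a joint stands for the part that bears it (a point fixed in the world has none). Each returns a list of dicts, best first, with "score" (0 to 1); they miss things now and then, are a little off and sometimes report something else, mostly with a low value. They report only what shows in the picture. A call takes as long as a camera call.
- r.search_frame(camera, thing): "xyz" ([x, y, z] in mm, in world coordinates, good to about 4 mm: the middle of the surface that is visible of it).
- r.silhouettes(camera, thing): "mask" (420x560 bool, what is visible of it).
The state is a dict: "t": time; "joint_pos": joint angles; "qvel": joint speeds; "joint_torque": joint torques, N m; "tcp_pos": TCP position; "orientation": TCP orientation; "ft_force": force on the tool from outside, world axes, zero at the start; "ft_torque": the same for the moment, N m; "width": opening from 0.0 (shut) to 1.0 (fully open).
Only numpy, scipy, OpenCV 4.12 (cv2) and the standard library are available. Lean on these libraries where they do the work, as an engineer would, in place of code of your own. Each camera call takes 0.05 s, during which the arm holds its last target.

### The job

Two bars have been sold from the counter tray, so bring the remaining row up to the front: with a fingertip, push the orange tab of the pusher along its rail, past the notches on the way, until you feel it drop into the notch that has the bars standing right up at the front lip. Push gently, grip nothing, do not touch or squash the bars, and leave the pusher resting in that notch with your hand clear.

Things in the scene. Friction and masses are not known exactly. Their poses are not given: they have to be found in the camera images.
- tray: counter tray, fixed: wooden board 124 x 244 mm (y = -116 to +128) on 55 mm legs, its floor 61 mm above the table; origin at table level. Its +y axis runs along the lane to the front lip, +x across it. The lane, x = -53.5 to +53.5 mm, lies between a clear guard (top 79 mm above the table) on the +x side and the rail on the -x side. Bars in a tight row at the lip would have their centres at y = +93.5 and +36.5 mm
- rail_mid (a point): point on top of the aluminium rail, 78 mm above the table, at tray x = -61, y = 0. The rail is 15 mm wide, runs along tray y over the whole tray and has cross slots (the notches), 10 mm wide, every 24 mm. A black cap, top at 89 mm, ends it at the rear, y = -113 to -116 mm
- pusher (a joint): travel of the pusher along the rail to the lip (tray +y), m, 0 at the rear, up to 0.13. Notches at 0.008, 0.032, 0.056, 0.080, 0.104. With these two bars the row is up at the lip at 0.080, with a few mm of play left; pushing on squashes the bars. Drag about 2 N; leaving a notch takes about 7 N, entering one none. A notch draws the pusher in from 2 mm either side; elsewhere it stays as left
- tab_back (a point): middle of the back face of the pusher's orange thumb tab, 129 mm above the table, moving with the pusher; at joint 0 it is at tray x = -61, y = -112 mm. The face looks to tray -y. The tab is an upright plate 34 mm wide (tray x), 8 mm thick, from 101 to 153 mm above the table, above the rail; the grey carriage below it is 36 mm long, its rear flush with the tab's back
- paddle_face (a point): middle of the front face of the pusher's grey paddle, which pushes the bars: an upright plate 98 mm wide across the lane, 65 to 97 mm above the table, its front 36 mm ahead of the tab's back face
- bar_front: pale wrapped bar in a clear film bag, the one next to the lip, 57 mm along the lane, 101 mm across it and 25 mm high, about 40 g, loose on the tray's floor; origin at the centre of its underside
- bar_rear: the same kind of bar, behind it, next to the pusher's paddle
- lip_inner (a point): middle of the inner face of the aluminium front lip (its top 87 mm above the table, at tray y = +122 mm); the point is 75 mm above the table
- tea_tin: bystander: round printed tin, 58 mm across, 72 mm high, origin at the centre of its underside; it stands behind a fixed clear bin of sweets (x = 0.35 to 0.52, y = -0.07 to 0.07 m, up to 115 mm high)
- spare_bar: bystander: a third wrapped bar lying on the table, 57 x 101 x 25 mm
- price_sign: bystander: small upright acrylic card holder with a white card, 62 mm wide, 51 mm high. Behind it is the fixed black upper tier: its top overhangs from x = 0.60 m at 0.22 to 0.25 m height, for y = -0.46 to +0.06 m, with a flower pot and a bread basket on it; keep the arm in front of them. A wall socket with a plug stands at the right edge, x = 0.49, y = -0.44, up to 0.13 m high
- gift_carton: bystander: white gift carton with a dark bow standing upright, 48 x 155 x 155 mm
- date_stamp: bystander: wooden hand stamp, 26 x 34 x 62 mm
- label_stack: bystander: stack of blank labels, 31 x 45 x 10 mm
- pen_a: bystander: pen lying on the table, 139 mm long

How it is judged (in metres and radians):
At the end, for the whole second after the job is handed in: The pusher rests in the fourth notch (joint within 3 mm of 0.080 m), both bars lie flat in the lane in a row at the front lip (front bar's centre within about 8 mm, rear bar's within about 10 mm, of where it would be with the row tight against the lip), and all is at rest with nothing touched (value of joint pusher between 0.077 and 0.083 m and velocity of joint pusher between -0.005 and 0.005 m/s and y of bar_front in the frame of tray above 0.0855 m and y of bar_rear in the frame of tray above 0.0265 m and angle between each of bar_front, bar_rear's own z axis and vertical below 0.15 rad and linear speed of each of bar_front, bar_rear below 0.01 m/s).
It fails at once if a bar is squashed (over 15 N on it) (contact force between any of bar_front, bar_rear and anything else above 15 N).
It fails at once if the robot touches the bars in the lane (contact force between any of the fingers, the arm and bar_front above 0.5 N or contact force between any of the fingers, the arm and bar_rear above 0.5 N).
It fails at once if a bar is lifted, or knocked out of the lane (height (world z) of any of bar_front, bar_rear above 0.073 m).
It fails at once if the pusher is gripped or shoved roughly (over 25 N) (contact force between the fingers and pusher above 25 N).
It fails at once if something else on the counter is disturbed (moved over 20 mm) (distance of any of tea_tin, spare_bar, price_sign, gift_carton, date_stamp, label_stack, pen_a from where it was at the start of the episode above 0.02 m).
It also fails if it takes over 45 s, if anything falls off the work surface, if the arm or the gripper's body presses on something with over 40 N, if the wrist force passes 120 N, or if a joint passes its speed limit or range.

## Working session

There is one attempt and no reset: what is moved stays moved. The work goes in short steps, Python scripts to look and compute and a tool call to move; the robot and the scene stay as the last step left them, time stands still between calls to the robot, and variables do not carry over. Pictures are saved under pics/ and viewed, and the job is handed in when it is done.

Besides the shell and the picture viewer there is one more tool, called after "Call:" as name([rows], argument=value, ...), one row to a line, values as JSON. send_rows: Moves the arm, as the interface text tells. Its arguments: {"type":"object","properties":{"motion":{"type":"array"},"force":{"type":"number"}},"required":["motion"]}

```bash
mkdir -p pics; ls
python3 - <<'E'
from rig import r
import cv2
o=r.get_obs(); print(o)
for c in ["scene","side"]:
    im,d=r.get_image(c); cv2.imwrite(f"pics/{c}0.png",im[:,:,::-1])
    for n in ["tab_back","paddle_face","bar_front","lip_inner","tray","rail_mid"]:
        try:
            print(c,n,[(round(q["score"],2),[round(v) for v in q["xyz"]]) for q in r.search_frame(c,n)][:3])
        except Exception as e: print(n,e)
print(r.get_obs()["t"])
E
```

```text
pics
{'t': 0.0, 'joint_pos': array([ 1.23475684,  0.53717766, -0.004431  ,  1.53886303,  0.0025866 ,
        1.06731239, -0.07123873]), 'qvel': array([ 0.00062205,  0.00140501,  0.00049237,  0.00056728,  0.00097786,
       -0.00080837,  0.00111275]), 'joint_torque': array([-4.81314692e-04, -5.70981932e+01,  9.90933403e-01, -2.51598144e+01,
       -5.60607493e-02,  1.79393491e-02,  1.64197295e-04]), 'tcp_pos': array([ 173.09169799, -625.88575094,  237.83564336]), 'orientation': array([-8.59173726e-04,  9.90910392e-01,  1.34520723e-01, -1.77658976e-04]), 'ft_force': array([ 0.41139312,  0.83763368, -0.44945132]), 'ft_torque': array([ 0.09161747, -0.00324575, -0.01196486]), 'width': 1.00251570713528}
scene tab_back [(0.93, [394, -252, 93])]
scene paddle_face [(0.58, [393, -250, 95]), (0.22, [583, 119, 91])]
scene bar_front [(0.57, [465, -129, 79])]
scene lip_inner [(0.93, [411, -235, 72])]
scene tray [(0.64, [414, -241, 68]), (0.49, [464, -133, 76]), (0.33, [634, 383, 5])]
scene rail_mid [(0.69, [414, -233, 72])]
side tab_back [(0.89, [400, -246, 97])]
side paddle_face [(0.57, [402, -244, 98])]
side bar_front [(0.52, [472, -133, 81])]
side lip_inner [(0.25, [547, 31, 61])]
side tray [(0.61, [429, -238, 81])]
side rail_mid [(0.7, [431, -238, 74])]
0.7
```

View pics/scene0.png

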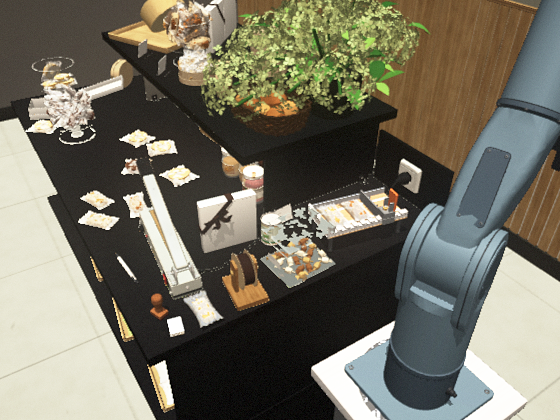

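View pics/side0.png

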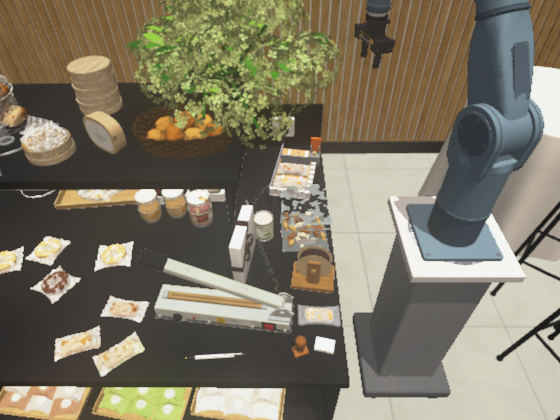

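```bash
cat > h.py <<'E'
from rig import r
import numpy as np, cv2
def look(c):
    im,d=r.get_image(c); K=r.get_calibration(c); M=np.array(K["camera_matrix"]); T=np.linalg.inv(np.array(K["world_to_cam"]))
    v,u=np.mgrid[0:d.shape[0],0:d.shape[1]]
    P=np.stack([(u-M[0,2])/M[0,0]*d,(v-M[1,2])/M[1,1]*d,d],-1)@T[:3,:3].T+T[:3,3]
    P[d<=0]=np.nan
    return im,d,P
def crop(im,u0,v0,u1,v1,name,s=6):
    cv2.imwrite("pics/"+name,cv2.resize(im[v0:v1,u0:u1,::-1],None,fx=s,fy=s,interpolation=cv2.INTER_CUBIC))
def orange(im):
    h=cv2.cvtColor(im,cv2.COLOR_RGB2HSV); return (h[...,0]<14)&(h[...,1]>170)&(h[...,2]>120)
E
python3 - <<'E'
from h import *
for c,b in [("scene",(300,165,430,255)),("side",(255,120,345,210))]:
    im,d,P=look(c); crop(im,*b,c+"z.png"); np.savez(c+"0.npz",im=im,P=P)
    m=np.zeros(d.shape,bool); m[b[1]:b[3],b[0]:b[2]]=1
    m&=orange(im)
    vv,uu=np.where(m)
    for v,u in zip(vv,uu): 
        if v%2==0: print(c,u,v,P[v,u].round(),im[v,u])
E
```

```text
scene 390 188 [ 494. -368.   65.] [165  84  49]
scene 391 188 [ 489. -367.   69.] [195  96  56]
scene 390 190 [ 400. -266.  149.] [221 103  53]
scene 391 190 [ 396. -266.  152.] [255 155  80]
scene 393 190 [ 544. -438.    4.] [245 123  61]
scene 389 192 [ 400. -264.  143.] [144  69  43]
scene 390 192 [ 395. -262.  147.] [156  75  43]
scene 391 192 [ 394. -265.  146.] [144  71  41]
scene 392 192 [ 388. -262.  151.] [136  68  38]
scene 393 192 [ 388. -266.  150.] [254 139  72]
scene 395 192 [ 381. -265.  154.] [254 144  72]
scene 396 192 [ 530. -437.    5.] [140  71  41]
scene 389 194 [ 399. -264.  138.] [138  70  42]
scene 390 194 [ 396. -265.  139.] [153  72  40]
scene 391 194 [ 392. -264.  142.] [151  71  39]
scene 392 194 [ 386. -261.  146.] [150  75  43]
scene 393 194 [ 381. -259.  150.] [146  72  41]
scene 394 194 [ 378. -259.  152.] [134  65  38]
scene 395 194 [ 374. -259.  155.] [245 128  65]
scene 397 194 [ 373. -265.  153.] [245 126  63]
scene 389 196 [ 399. -266.  130.] [146  78  48]
scene 390 196 [ 392. -261.  137.] [149  71  39]
scene 391 196 [ 391. -265.  136.] [148  71  
[... 3046 characters left out ...]
 318 144 [ 379. -259.  131.] [159  87  49]
side 319 144 [ 375. -262.  129.] [159  88  49]
side 313 146 [ 394. -268.  117.] [157  87  47]
side 314 146 [ 391. -264.  120.] [158  87  48]
side 315 146 [ 388. -261.  122.] [158  88  50]
side 316 146 [ 384. -265.  119.] [158  88  50]
side 317 146 [ 382. -259.  123.] [158  87  50]
side 313 148 [ 393. -267.  110.] [157  88  50]
side 314 148 [ 390. -266.  110.] [157  87  50]
side 315 148 [ 387. -262.  113.] [157  88  50]
side 316 148 [ 384. -260.  114.] [156  87  50]
side 317 148 [ 381. -260.  115.] [156  88  50]
side 313 150 [ 393. -262.  105.] [157  88  51]
side 314 150 [ 390. -265.  103.] [156  87  49]
side 315 150 [ 387. -261.  106.] [156  87  50]
```

```bash
python3 -c "print()"
```

```text
(no output)
```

View pics/scenez.png

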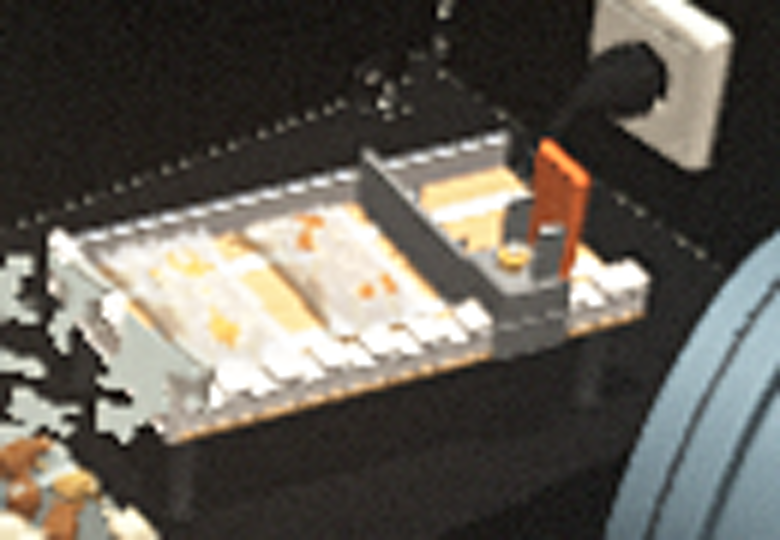

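View pics/sidez.png

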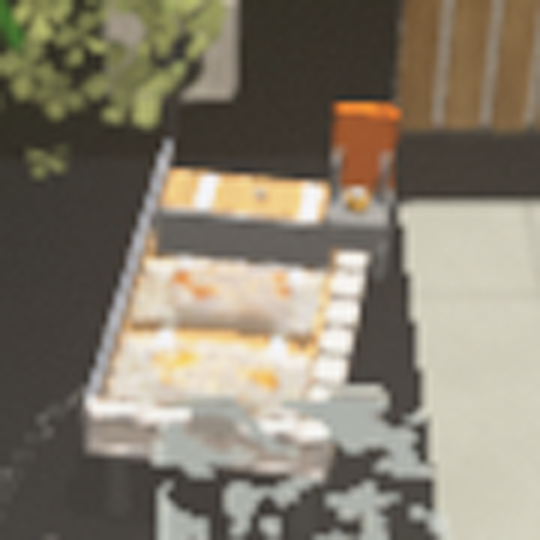

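Run:
```python
import numpy as np,cv2
W=np.full((600,800,3),40,np.uint8)
# topview: px = (y+420)*2 , row = (560-x)*2.2
out=[]
for c in ["scene","side"]:
    z=np.load(c+"0.npz"); P=z["P"].reshape(-1,3); I=z["im"].reshape(-1,3)
    k=(P[:,0]>300)&(P[:,0]<560)&(P[:,1]>-420)&(P[:,1]<-20)&(P[:,2]>50)&(P[:,2]<165)
    for p,i in zip(P[k],I[k]): cv2.circle(W,(int((p[1]+420)*2),int((560-p[0])*2.2)),3,tuple(int(x) for x in i[::-1]),-1)
for y in range(-400,-20,50): cv2.putText(W,str(y),(int((y+420)*2),590),0,.4,(255,255,255)); cv2.line(W,((y+420)*2,0),((y+420)*2,570),(90,90,0))
for x in range(300,560,50): cv2.putText(W,str(x),(2,int((560-x)*2.2)),0,.4,(255,255,255)); cv2.line(W,(0,int((560-x)*2.2)),(800,int((560-x)*2.2)),(90,90,0))
cv2.imwrite("pics/top.png",W)
```

```text
(no output)
```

View pics/top.png

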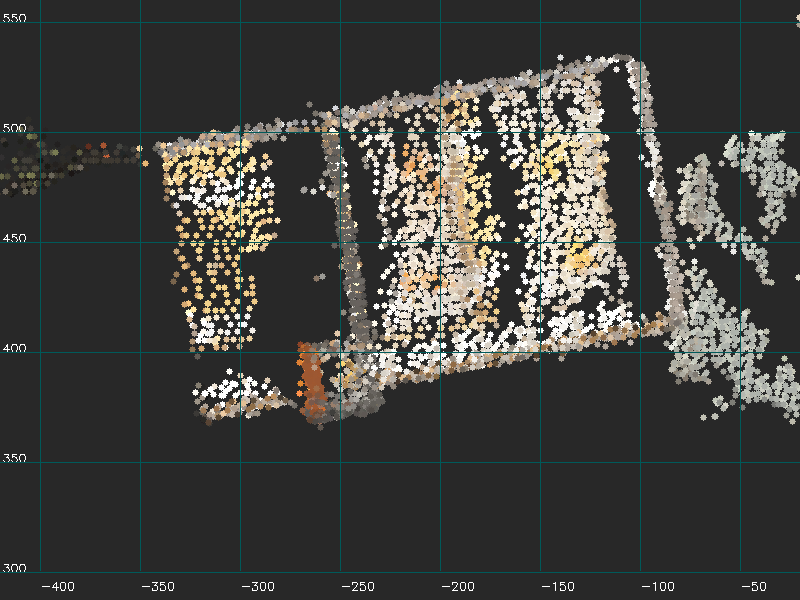

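Run:
```python
import numpy as np
from h import orange
from scipy.optimize import least_squares
from rig import r
print(r.grip_point_offset)
Ps=[];Is=[];O=[]
for c in ["scene","side"]:
    z=np.load(c+"0.npz"); P=z["P"].reshape(-1,3); I=z["im"].reshape(-1,3).astype(int)
    k=np.isfinite(P[:,0])&(P[:,0]>300)&(P[:,0]<560)&(P[:,1]>-420)&(P[:,1]<-75)&(P[:,2]>50)&(P[:,2]<165)
    Ps.append(P[k]);Is.append(I[k])
    a=0.1745
    # tray coords with guess yaw -10
for c,P,I in zip(["scene","side"],Ps,Is):
    for deg in [10.2]:
        a=np.radians(deg); ux=np.array([np.cos(a),-np.sin(a)]); uy=np.array([np.sin(a),np.cos(a)])
        X=P[:,:2]@ux; Y=P[:,:2]@uy; Z=P[:,2]
        # guard
        g=(X>X.max()-18)&(X>530)&(Y<-30)
        print(c,"guard X med",np.median(X[g]),"slope",np.polyfit(Y[g],X[g],1)[0],g.sum())
        tab=(I[:,0]>130)&(I[:,2]<70)&(Z>100)
        print(" tab X",np.percentile(X[tab],[2,50,98]),"Y",np.percentile(Y[tab],[2,25,50,75,98]),"slope",np.polyfit(X[tab],Y[tab],1)[0], "by X", [round(np.median(Y[tab&(abs(X-b)<4)]),1) for b in np.percentile(X[tab],[15,50,85])])
        lip=(Y>Y.max()-40)&(Z>66)
        h=np.histogram(Y,bins=np.arange(-320,40,4)); print(" Yhist", [(int(e),int(n)) for n,e in zip(*h) if n])
        dark=(I.max(1)<110)&(Z>66)&(Z<100)&(X>460)&(X<540)&(Y<-120)
        print(" paddle Y",np.percentile(Y[dark],[5,50,95]),dark.sum())
        zr=(Z>70)&(X<450); h=np.histogram(X,bins=np.arange(400,570,4)); print(" Xhist", [(int(e),int(n)) for n,e in zip(*h) if n])
```

```text
18.700000000000003
scene guard X med 556.0463596655256 slope -0.17249053564068487 35
 tab X [410.75933129 420.60298566 440.7751071 ] Y [-196.55286559 -191.90727818 -190.63258671 -189.3986799  -186.84893988] slope 0.07754507201231571 by X [np.float64(-192.5), np.float64(-189.9), np.float64(-190.1)]
 Yhist [(-320, 17), (-316, 16), (-312, 21), (-308, 21), (-304, 9), (-300, 9), (-296, 7), (-292, 7), (-288, 7), (-284, 5), (-280, 5), (-276, 6), (-272, 1), (-268, 4), (-264, 3), (-260, 3), (-256, 1), (-252, 7), (-248, 42), (-244, 26), (-240, 29), (-236, 33), (-232, 27), (-228, 37), (-224, 29), (-220, 26), (-216, 27), (-212, 40), (-208, 24), (-204, 24), (-200, 23), (-196, 57), (-192, 116), (-188, 55), (-184, 34), (-180, 51), (-176, 31), (-172, 33), (-168, 79), (-164, 253), (-160, 58), (-156, 25), (-152, 23), (-148, 30), (-144, 36), (-140, 49), (-136, 48), (-132, 48), (-128, 50), (-124, 51), (-120, 35), (-116, 57), (-112, 55), (-108, 93), (-104, 92), (-100, 54), (-96, 47), (-92, 43), (-88, 25), (-84, 26), (-80, 32), (-76, 37), (-72, 43), (-68, 49), (-64, 51), (-60, 50), (-56, 57), (-52, 44), (
[... 1706 characters left out ...]
35), (-56, 39), (-52, 24), (-48, 33), (-44, 31), (-40, 43), (-36, 35), (-32, 23), (-28, 3), (-24, 2), (-20, 1), (-16, 6), (-12, 38), (-8, 169), (-4, 56), (0, 3), (4, 9), (8, 4)]
 paddle Y [-166.49430704 -162.64432332 -159.33852858] 133
 Xhist [(400, 5), (404, 2), (408, 33), (412, 38), (416, 58), (420, 70), (424, 76), (428, 72), (432, 60), (436, 89), (440, 67), (444, 48), (448, 61), (452, 61), (456, 61), (460, 53), (464, 51), (468, 56), (472, 52), (476, 52), (480, 44), (484, 44), (488, 56), (492, 50), (496, 44), (500, 49), (504, 56), (508, 64), (512, 65), (516, 54), (520, 57), (524, 64), (528, 52), (532, 57), (536, 45), (540, 119), (544, 34), (548, 10), (552, 4), (556, 2), (560, 2), (564, 1)]
```

Call:
send_rows([
  [[1,8,12,0,0,0,2.3],[1,18,28,0,0,0,5.5],[1,18,28,0,0,0,5.5],[1,18,28,0,0,0,5.5],[1,18,28,0,0,0,5.5],[1,18,28,0,0,0,5.5],[1,18,28,0,0,0,5.5],[1,18,28,0,0,0,5.5],[1,18,28,0,0,0,5.5],[1,18,28,0,0,0,5.5],[1,18,28,0,0,0,5.5],[1,14,22,0,0,0,5.5],[1,4,5,0,0,0,2],[1,0,0,0,0,0,0],[1,0,0,0,0,0,0]],
], force=20)

```text
t: 2.05
tcp_pos: [378.8, -308.4, 238.8]
orientation: [0.0, 0.765, 0.644, -0.0]
ft_force: [-0.4, 0.1, -0.8]
width: 0.002
```

Run:
```python
from h import *
o=r.get_obs(); print({k:np.round(o[k],3) for k in ["t","joint_pos","tcp_pos","orientation","ft_force","width"]})
for c in ["wrist","scene"]:
    im,d,P=look(c); cv2.imwrite(f"pics/{c}1.png",im[:,:,::-1]); np.savez(c+"1.npz",im=im,P=P)
```

```text
{'t': np.float64(2.05), 'joint_pos': array([ 0.912,  0.287, -0.38 ,  1.938,  0.131,  0.939,  0.296]), 'tcp_pos': array([ 378.785, -308.374,  238.774]), 'orientation': array([ 0.   ,  0.765,  0.644, -0.   ]), 'ft_force': array([-0.4  ,  0.074, -0.809]), 'width': np.float64(0.002)}
```

View pics/wrist1.png

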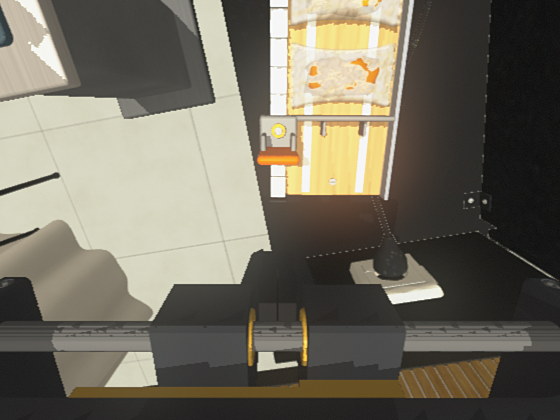

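View pics/scene1.png

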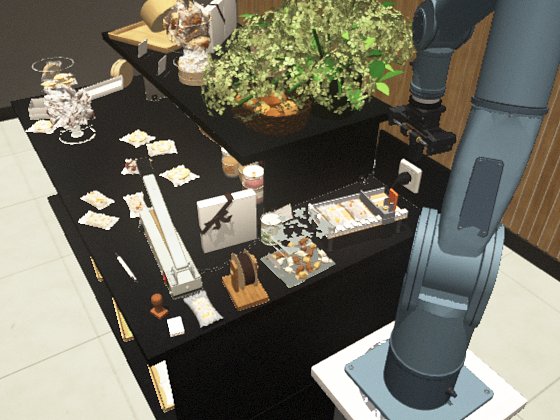

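Run:
```python
from h import *
z=np.load("wrist1.npz"); P=z["P"]; im=z["im"]
a=np.radians(10.2); ux=np.array([np.cos(a),-np.sin(a)]); uy=np.array([np.sin(a),np.cos(a)])
X=P[...,:2]@ux; Y=P[...,:2]@uy; Z=P[...,2]
m=orange(im); m[:145]=0;m[175:]=0;m[:,:250]=0;m[:,305:]=0
print("tab X",np.nanpercentile(X[m],[2,50,98]),"Y",np.nanpercentile(Y[m],[1,10,50,90,99]),"Z",np.nanpercentile(Z[m],[2,50,98]),m.sum())
for u in [274,278,282]:
    print(u,[(v,round(float(Y[v,u]),1),round(float(Z[v,u])),int(im[v,u].mean())) for v in list(range(0,116,1))][::2])
    print([(v,round(float(Y[v,u]),1),round(float(X[v,u])),round(float(Z[v,u])),int(im[v,u].mean())) for v in range(140,206,2)])
for v in [20,60,100,180]: print(v,[(u,round(float(X[v,u])),round(float(Z[v,u]))) for u in list(range(266,294,3))+list(range(376,412,3))])
crop(im,240,0,420,210,"w1z.png",3)
print(uy,ux)
```

```text
tab X [401.81002333 428.09793148 442.99811736] Y [-221.12717728 -196.00558706 -189.90371521 -189.27057905 -188.96476611] Z [  1.40220599 151.82284894 153.22611601] 97
274 [(0, -64.5, 78, 246), (2, -66.4, 79, 246), (4, -67.7, 78, 247), (6, -69.3, 79, 240), (8, -69.2, 73, 158), (10, -71.1, 74, 252), (12, -72.7, 74, 246), (14, -74.5, 75, 246), (16, -75.6, 73, 246), (18, -77.2, 73, 246), (20, -80.0, 79, 246), (22, -81.5, 78, 246), (24, -83.1, 78, 246), (26, -85.0, 80, 246), (28, -86.5, 79, 246), (30, -87.6, 77, 246), (32, -89.3, 78, 246), (34, -91.2, 79, 246), (36, -92.6, 78, 249), (38, -93.3, 73, 209), (40, -95.2, 75, 248), (42, -96.6, 73, 246), (44, -98.3, 74, 246), (46, -100.0, 74, 246), (48, -101.5, 72, 246), (50, -104.1, 79, 246), (52, -105.8, 79, 246), (54, -107.2, 77, 246), (56, -109.1, 79, 246), (58, -110.8, 79, 246), (60, -112.4, 78, 246), (62, -114.1, 78, 246), (64, -115.7, 78, 247), (66, -117.4, 77, 216), (68, -118.6, 73, 247), (70, -120.5, 74, 246), (72, -122.2, 73, 246), (74, -123.9, 73, 246), (76, -125.7, 74, 246), (78, -127.9, 78, 246), (80, -129.6, 78, 246), (82, -131.4, 
[... 6682 characters left out ...]
(275, 424, 73), (278, 427, 75), (281, 430, 73), (284, 433, 74), (287, 436, 63), (290, 440, 61), (293, 442, 74), (376, 524, 74), (379, 527, 73), (382, 530, 71), (385, 534, 70), (388, 538, 67), (391, 543, 62), (394, 542, 72), (397, 542, 79), (400, 545, 81), (403, 579, 1), (406, 583, 0), (409, 587, 0)]
180 [(266, 412, 0), (269, 416, -1), (272, 421, 78), (275, 425, 79), (278, 428, 78), (281, 431, 79), (284, 434, 79), (287, 438, 63), (290, 441, 62), (293, 444, 62), (376, 537, 62), (379, 540, 61), (382, 542, 65), (385, 542, 75), (388, 544, 78), (391, 578, 1), (394, 581, 1), (397, 585, 1), (400, 589, 1), (403, 594, 0), (406, 597, 2), (409, 602, -1)]
[0.17708474 0.98419561] [ 0.98419561 -0.17708474]
```

```bash
sleep 1
```

```text
(no output)
```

View pics/w1z.png

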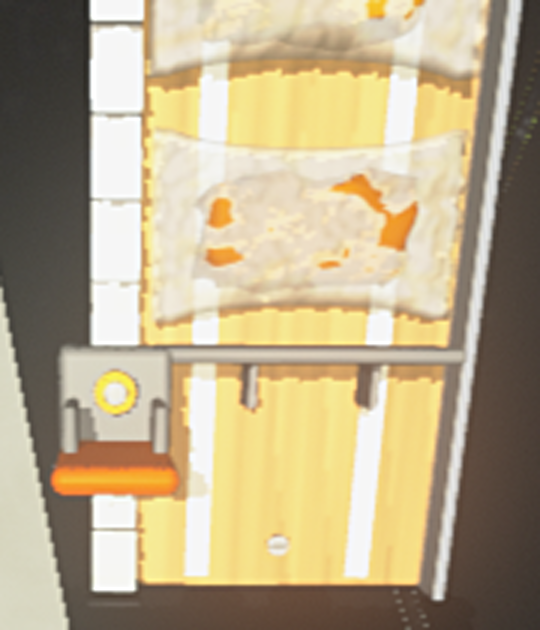

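Call:
send_rows([
  [[1,0,0,-8,0,0,0],[1,0,0,-20,0,0,0],[1,0,0,-20,0,0,0],[1,0,0,-20,0,0,0],[1,0,0,-20,0,0,0],[1,0,0,-20,0,0,0],[1,0,0,-10,0,0,0],[1,0,0,0,0,0,0],[1,0,0,0,0,0,0],[1,0,0,0,0,0,0]],
])

```text
t: 2.98
tcp_pos: [379.7, -308.1, 121.5]
orientation: [0.001, 0.765, 0.644, 0.0]
ft_force: [-0.6, -0.3, 0.2]
width: 0.006
```

Run:
```python
from h import *
o=r.get_obs(); print({k:np.round(o[k],3) for k in ["t","tcp_pos","ft_force","width"]})
im,d,P=look("wrist"); cv2.imwrite("pics/wrist2.png",im[:,:,::-1])
im,d,P=look("scene"); crop(im,300,120,460,255,"scene2z.png",5)
```

```text
{'t': np.float64(2.983), 'tcp_pos': array([ 379.679, -308.127,  121.516]), 'ft_force': array([-0.613, -0.294,  0.208]), 'width': np.float64(0.006)}
```

View pics/wrist2.png

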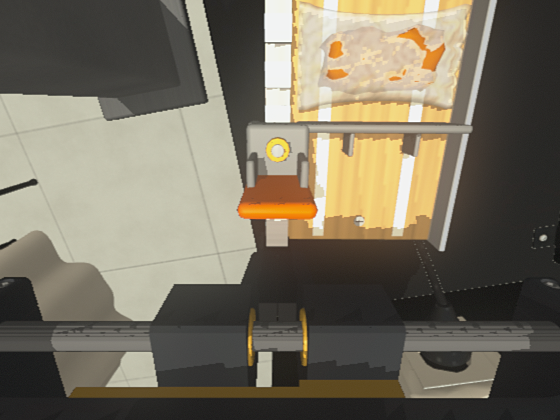

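View pics/scene2z.png

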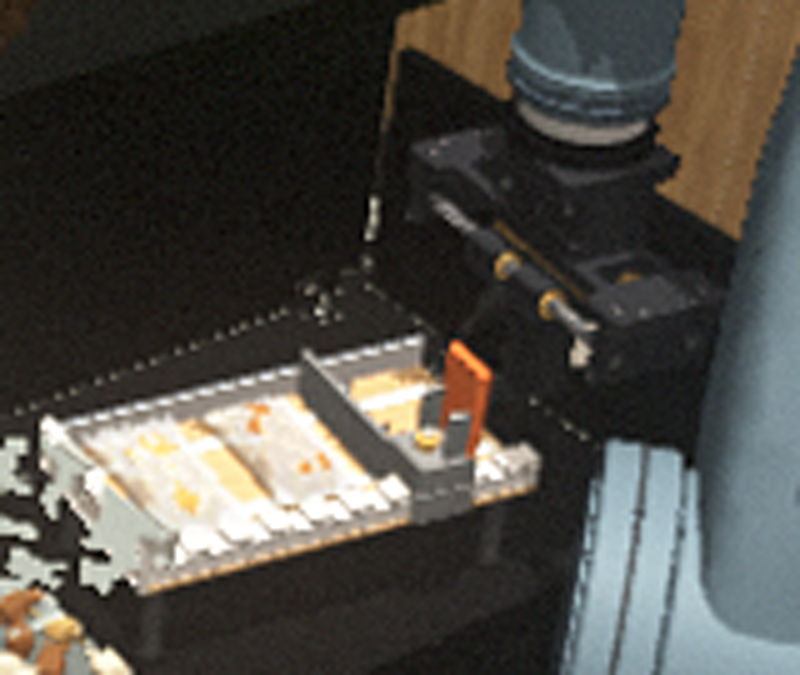

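Call:
send_rows([
  [[1,0.7,3.9,0,0,0,0],[1,0.7,3.9,0,0,0,0],[1,0.7,3.9,0,0,0,0],[1,0.7,3.9,0,0,0,0],[1,0.3,2,0,0,0,0],[1,0.4,2,0,0,0,0],[1,0.3,1.5,0,0,0,0],[1,0.3,1.5,0,0,0,0],[1,0.3,1.5,0,0,0,0],[1,0.2,1.0,0,0,0,0],[1,0.2,1.0,0,0,0,0],[1,0,0,0,0,0,0]],
])

```text
t: 4.08
tcp_pos: [384.1, -281.2, 120.7]
orientation: [-0.0, 0.765, 0.645, 0.0]
ft_force: [-0.4, 0.5, 0.4]
width: 0.004
```

Call:
send_rows([
  [[1,0.2,1,0,0,0,0],[1,0.2,1,0,0,0,0],[1,0.2,1,0,0,0,0],[1,0.2,1,0,0,0,0]],
])

```text
t: 4.42
tcp_pos: [384.7, -278.0, 120.7]
orientation: [0.0, 0.765, 0.644, -0.0]
ft_force: [-0.4, -2.3, -0.7]
width: 0.005
```

Call:
send_rows([
  [[1,0.2,1,0,0,0,0],[1,0.2,1,0,0,0,0],[1,0.2,1,0,0,0,0]],
])

```text
t: 4.67
tcp_pos: [385.6, -273.8, 120.7]
orientation: [-0.0, 0.764, 0.645, 0.0]
ft_force: [-0.6, -0.1, -0.4]
width: 0.007
```

Call:
send_rows([
  [[1,0.2,1,0,0,0,0],[1,0.2,1,0,0,0,0]],
])

```text
t: 4.83
tcp_pos: [386.0, -272.0, 120.7]
orientation: [-0.0, 0.764, 0.645, 0.0]
ft_force: [-0.6, -3.0, -0.6]
width: 0.007
```

```bash
cat > m.py <<'E'
from h import *
o=r.get_obs(); uy=np.array([0.17708,0.98420]); ux=np.array([.9842,-.17708])
print("TCP Y",o["tcp_pos"][:2]@uy,"X",o["tcp_pos"][:2]@ux,"z",o["tcp_pos"][2],"Fy",o["ft_force"][:2]@uy,o["ft_force"].round(1),o["t"])
im,d,P=look("wrist"); Y=P[...,:2]@uy; X=P[...,:2]@ux; Z=P[...,2]
m=(abs(X-427)<14)&(Z>112)&(Z<148)&orange(im); print("tab front Y",np.nanmedian(Y[m]),m.sum(),"-> q mm", np.nanmedian(Y[m])+132.3-8+112)
k=(X>450)&(X<530)&(Z>89)&(Z<99)&(Y>-215)&(Y<-90); print("paddle top Y",np.nanpercentile(Y[k],[5,50,95]),k.sum())
k=(Z>84)&(Z<91)&(abs(X-427)<6)&(Y<-230)&(Y>-255); print("cap",np.nanmax(Y[k]) if k.any() else None)
import sys; cv2.imwrite("pics/"+sys.argv[1],im[:,:,::-1])
E
python3 m.py wrist3.png
```

```text
TCP Y -199.30724434372902 X 428.0787200461068 z 120.7122136302029 Fy -3.093510719270946 [-0.6 -3.  -0.6] 4.8333
tab front Y -179.9798626196285 468 -> q mm 56.320137380371506
paddle top Y [-156.24133073 -153.36150773 -151.79361969] 1401
cap -245.1259437096727
```

Call:
send_rows([
  [[1,0.2,1,0,0,0,0],[1,0.2,1,0,0,0,0]],
])

```text
t: 5.05
tcp_pos: [386.1, -271.6, 120.8]
orientation: [0.001, 0.765, 0.644, -0.0]
ft_force: [-1.9, -7.3, -1.8]
width: 0.005
```

Call:
send_rows([
  [[1,0.2,1,0,0,0,0],[1,0.2,1,0,0,0,0]],
])

```text
t: 5.22
tcp_pos: [386.1, -270.9, 120.8]
orientation: [0.001, 0.765, 0.644, -0.001]
ft_force: [-1.6, -10.0, -3.2]
width: 0.006
```

Call:
send_rows([
  [[1,0.2,1,0,0,0,0],[1,0.2,1,0,0,0,0]],
])

```text
t: 5.38
tcp_pos: [386.6, -268.8, 120.8]
orientation: [0.001, 0.765, 0.644, -0.001]
ft_force: [-0.8, -7.1, -1.8]
width: 0.009
```

Call:
send_rows([
  [[1,0.2,1,0,0,0,0],[1,0.2,1,0,0,0,0]],
])

```text
t: 5.55
tcp_pos: [387.2, -265.4, 120.8]
orientation: [0.0, 0.765, 0.644, -0.0]
ft_force: [-0.3, -3.8, -0.6]
width: 0.004
```

```bash
python3 m.py wrist4.png
```

```text
TCP Y -192.62998420850624 X 428.0395565398241 z 120.75695700644611 Fy -3.8343518550232334 [-0.3 -3.8 -0.6] 5.55
tab front Y -172.55259087941076 476 -> q mm 63.74740912058925
paddle top Y [-148.7091977  -145.8080742  -144.25859695] 1398
cap -243.61191360524938
```

Call:
send_rows([
  [[1,0.2,1,0,0,0,0],[1,0.2,1,0,0,0,0],[1,0.2,1,0,0,0,0],[1,0.1,1,0,0,0,0],[1,0.2,1,0,0,0,0],[1,0.2,1,0,0,0,0],[1,0.2,1,0,0,0,0],[1,0.1,1,0,0,0,0],[1,0.2,1,0,0,0,0],[1,0.2,1,0,0,0,0],[1,0,0,0,0,0,0]],
])

```text
t: 6.52
tcp_pos: [389.4, -253.7, 120.7]
orientation: [-0.0, 0.764, 0.645, 0.0]
ft_force: [-0.4, -1.2, 0.4]
width: 0.003
```

```bash
python3 m.py wrist5.png
```

```text
TCP Y -180.69297774849238 X 428.1703461101396 z 120.67208585779188 Fy -1.279323078464449 [-0.4 -1.2  0.4] 6.5167
tab front Y -161.1253764838306 486 -> q mm 75.17462351616942
paddle top Y [-137.36720296 -134.45519329 -132.88608239] 1420
cap -244.14176019502426
```

Tab at about q = 75 mm and still in free drag; I'll go on in single small steps and watch for the drop.

Call:
send_rows([
  [[1,0.2,1,0,0,0,0],[1,0.1,0.5,0,0,0,0]],
])

```text
t: 6.73
tcp_pos: [389.7, -252.6, 120.6]
orientation: [-0.0, 0.764, 0.645, 0.0]
ft_force: [-0.7, -1.5, -1.2]
width: 0.008
```

Call:
send_rows([
  [[1,0.1,0.5,0,0,0,0],[1,0.1,0.5,0,0,0,0]],
])

```text
t: 6.9
tcp_pos: [389.8, -251.7, 120.7]
orientation: [-0.0, 0.765, 0.645, 0.0]
ft_force: [-1.1, -1.4, -1.0]
width: 0.008
```

```bash
python3 m.py wrist6.png
```

```text
TCP Y -178.67404903111068 X 428.2542329361655 z 120.67390986045405 Fy -1.5188689151485073 [-1.1 -1.4 -1. ] 6.9
tab front Y -158.97519514172558 492 -> q mm 77.32480485827443
paddle top Y [-135.23347749 -132.33546704 -130.7871454 ] 1410
cap -244.64228749359646
```

Call:
send_rows([
  [[1,0.1,0.5,0,0,0,0],[1,0.1,0.5,0,0,0,0]],
])

```text
t: 7.12
tcp_pos: [390.1, -250.5, 120.7]
orientation: [-0.0, 0.765, 0.645, 0.0]
ft_force: [0.8, -1.1, 0.3]
width: 0.004
```

```bash
python3 m.py wrist7.png
```

```text
TCP Y -177.4937311177807 X 428.33831470115075 z 120.70998692785732 Fy -0.9541700191114857 [ 0.8 -1.1  0.3] 7.1167
tab front Y -157.87299753774676 453 -> q mm 78.42700246225326
paddle top Y [-134.17364355 -131.2347769  -129.66555505] 1407
cap None
```

Call:
send_rows([
  [[1,0.1,0.5,0,0,0,0],[1,0,0,0,0,0,0]],
])

```text
t: 7.33
tcp_pos: [390.2, -250.1, 120.7]
orientation: [-0.0, 0.764, 0.645, 0.0]
ft_force: [0.1, 0.3, 0.3]
width: 0.004
```

```bash
python3 m.py wrist8.png
```

```text
TCP Y -177.06224785037617 X 428.3230191776187 z 120.72942307337742 Fy 0.35219374073851323 [0.1 0.3 0.3] 7.3333
tab front Y -156.0800362492717 684 -> q mm 80.21996375072831
paddle top Y [-132.31570587 -129.45537665 -127.87222238] 1406
cap None
```

Call:
send_rows([
  [[1,0.1,0.5,0,0,0,0],[1,0,0,0,0,0,0]],
])

```text
t: 7.55
tcp_pos: [390.2, -249.8, 120.7]
orientation: [0.0, 0.765, 0.645, 0.0]
ft_force: [0.2, -0.5, -0.2]
width: 0.01
```

```bash
python3 m.py wrist9.png
```

```text
TCP Y -176.70293916377358 X 428.29052489378967 z 120.74315365889191 Fy -0.4211074351512001 [ 0.2 -0.5 -0.2] 7.55
tab front Y -156.02576528949925 668 -> q mm 80.27423471050076
paddle top Y [-132.29921627 -129.42041477 -127.81954111] 1413
cap None
```

The tab jumped ahead of the finger, the force fell to zero, and the tab now reads 24.0 mm past the previous notch. It is in the fourth notch, so I'll back off, lift and check.

Call:
send_rows([
  [[1,-0.4,-2,0,0,0,0],[1,-1.4,-8,0,0,0,0],[1,-1.8,-10,0,0,0,0],[1,-1.8,-10,0,0,0,0],[1,-1.8,-10,0,0,0,0],[1,0,0,10,0,0,0],[1,0,0,20,0,0,0],[1,0,0,20,0,0,0],[1,0,0,20,0,0,0],[1,0,0,20,0,0,0],[1,0,0,20,0,0,0],[1,0,0,8,0,0,0],[1,0,0,0,0,0,0],[1,0,0,0,0,0,0]],
])

```text
t: 8.77
tcp_pos: [382.8, -289.9, 238.6]
orientation: [0.0, 0.765, 0.644, -0.0]
ft_force: [-0.3, 0.5, 0.2]
width: 0.007
```

```bash
python3 m.py wrist10.png
python3 - <<'E'
from h import *
im,d,P=look("scene"); crop(im,300,165,430,255,"scene10z.png")
a=np.radians(10.2); ux=np.array([np.cos(a),-np.sin(a)]); uy=np.array([np.sin(a),np.cos(a)])
for c in ["scene","side"]:
    im,d,P=look(c); Y=P[...,:2]@uy+132.3; X=P[...,:2]@ux-488;Z=P[...,2]
    if c=="side": crop(im,255,120,345,210,"side10z.png")
    m=orange(im)&(Z>105)&(Z<148)&(abs(X+61)<14)&(abs(Y)<100); print(c,"tabfront q",np.nanmedian(Y[m])+104,m.sum())
    k=(abs(X)<45)&(Y>0)&(Y<135)&(Z>64); h=np.histogram(Y[k],bins=np.arange(0,136,4)); z=[(int(b),int(n),round(float(np.nanmedian(Z[k&(Y>=b)&(Y<b+4)])),0)) for n,b in zip(*h) if n]; print(z)
E
```

```text
TCP Y -217.55039542004315 X 428.0464234722757 z 238.62120163485545 Fy 0.4368473337930302 [-0.3  0.5  0.2] 8.7667
tab front Y nan 0 -> q mm nan
paddle top Y [-132.27684307 -129.99781654 -127.90183253] 492
cap -244.01271203992667
scene tabfront q 78.87774161912829 52
[(0, 176, 85.0), (4, 60, 93.0), (8, 29, 533.0), (12, 54, 504.0), (16, 59, 377.0), (20, 63, 84.0), (24, 64, 436.0), (28, 76, 378.0), (32, 71, 512.0), (36, 83, 383.0), (40, 59, 515.0), (44, 75, 85.0), (48, 97, 445.0), (52, 96, 78.0), (56, 65, 466.0), (60, 57, 507.0), (64, 63, 512.0), (68, 70, 485.0), (72, 102, 481.0), (76, 71, 452.0), (80, 92, 466.0), (84, 93, 521.0), (88, 85, 487.0), (92, 87, 503.0), (96, 72, 500.0), (100, 87, 499.0), (104, 88, 500.0), (108, 81, 464.0), (112, 60, 525.0), (116, 46, 490.0), (120, 41, 527.0), (124, 59, 479.0), (128, 49, 476.0)]
side tabfront q 77.61424997975229 56
[(0, 145, 85.0), (4, 36, 85.0), (8, 10, 75.0), (12, 16, 80.0), (16, 27, 81.0), (20, 32, 80.0), (24, 26, 84.0), (28, 27, 81.0), (32, 29, 83.0), (36, 22, 83.0), (40, 44, 81.0), (44, 45, 81.0), (48, 75, 81.0), (52, 72, 75.0), (56, 57, 494.0), (60, 57, 500.0), (64, 35, 504.0), (68, 31, 487.0), (72, 66, 473.0), (76, 60, 472.0), (80, 56, 471.0), (84, 71, 529.0), (88, 71, 535.0), (92, 61, 547.0), (96, 57, 497.0), (100, 59, 503.0), (104, 62, 510.0), (108, 35, 524.0), (112, 21, 547.0), (116, 29, 557.0), (120, 43, 520.0), (124, 98, 82.0), (128, 50, 83.0)]
  return np.nanmean(a, axis, out=out, keepdims=keepdims)
```

View pics/wrist10.png

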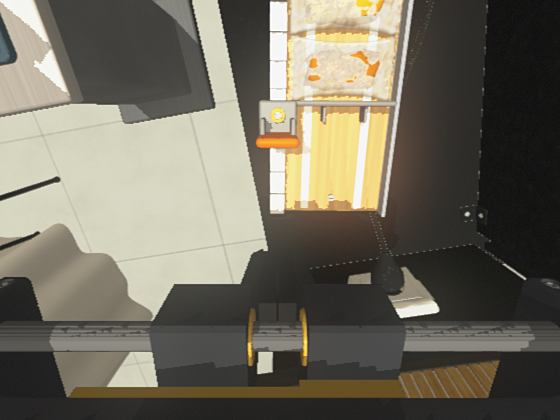

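View pics/scene10z.png

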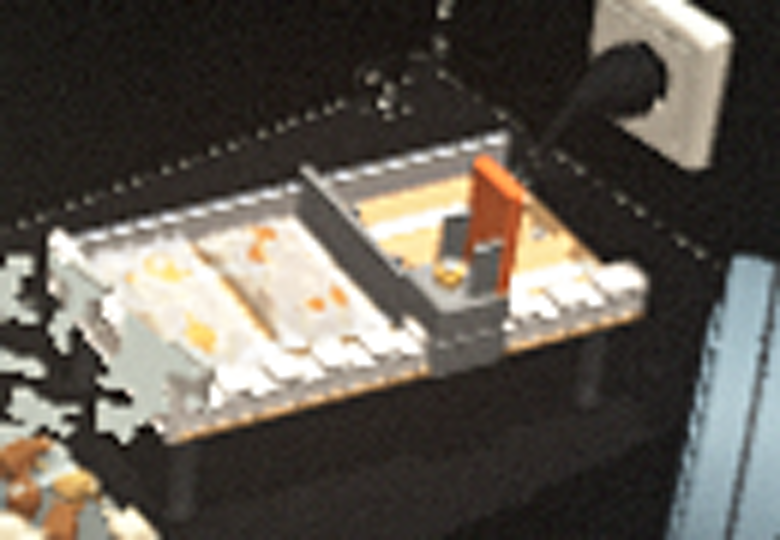

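View pics/side10z.png

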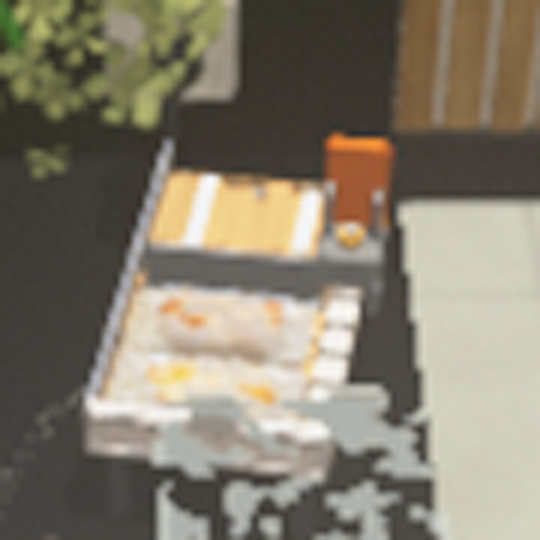

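Run:
```python
from rig import r
print(r.hand_in())
```

```text
the job is handed in; nothing more can be done
None
```

I pushed the orange tab with the shut fingertips from about 47 mm, over the 56 mm notch, until it dropped into the fourth notch at 80 mm. I then backed the hand off, lifted it clear and handed the job in at about 9 s.

- **Force:** at most about 10 N in the readings I took, on leaving the 56 mm notch.
- **The drop:** the force fell to zero and the tab jumped about 1.5 mm ahead of the finger. It then stayed put while the finger came on another 0.4 mm.
- **Pusher position:** the wrist camera read 80.2 mm, which is 24.0 mm past where it sat in the previous notch. After the retreat, its reading of the paddle was unchanged. The scene and side cameras read 78.9 and 77.6 mm. Both had also read about 2 mm below the wrist camera before the push, so with that taken out they give about 80 mm.
- **Bars:** the pictures show both lying flat in one row up at the lip. I did not measure their centres directly. The paddle position puts them at least at y = 32.5 and 89.5 mm, which is within the limits if they do not overlap.
- **Failed check:** one repeat reading of the tab by the wrist camera, after lifting, found no tab pixels. It was replaced by the other two cameras and the paddle reading.

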